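Slacken a left-hand and a right-hand clamp knob and take off the clamp bar

TASK

The slotted clamp bar on the bench jig is held by two wing knobs that look alike, but one of them has a left-hand thread and nothing shows which. Try which way each knob gives, slacken both until they stand clear of the lips on the bar, then draw the bar out from under them and lay it flat, rib up, with both ends on the sheet of cardboard. Do not drop the bar, and leave the small parts beside the jig where they are.

Things in the scene. Friction and masses are not known exactly. Their poses are not given: they have to be found in the camera images.
- jig: Bench jig, fixed: aluminium base plate 110 (x) x 240 (y) mm with a dark steel rest, top 20 mm high, along its middle. Origin: centre of its underside. Own y runs along the jig; own -x is the side where the bar comes out, roughly facing the robot. Two upright 10 mm studs stand at own x = 0, y = +80 and -80 mm; which knob sits on which stud varies.
- wing_a (a point): Middle of one knob's black wing, on the stud's axis, own z up, 54 mm above the bench when tight. The wing is 14 mm thick (own x), 52 mm long (own y), 30 mm high (15 mm above to 15 mm below this point). Under it a steel collar, 26 mm diameter, top 19 mm and underside 25.5 mm below this point, holds the bar down. The knob rises 4 mm per rad of slackening.
- wing_b (a point): The same point of the other knob, which has the same form and size. One of the two knobs has a left-hand thread (slackens clockwise seen from above), the other a right-hand thread (slackens anticlockwise).
- knob_a (a joint): Angle in rad by which the knob with wing_a has been slackened, whatever its thread hand: 0 = tight (a hard stop, it gives no further in that direction), grows while slackening, to 2.6 at most. About 0.07 N m turns it in the slackening direction and it stays where it is left. From 0.9 on its collar is clear of the lips on the bar.
- knob_b (a joint): The same for the knob with wing_b.
- clamp_bar: Loose steel bar 45 (x) x 200 (y) x 8 mm, 0.2 to 0.45 kg, on the jig's rest, axes as the jig's. Origin: middle of its underside, midway between the studs. Slots 12 mm wide at own y = +80 and -80 mm hold the studs and open on its +x edge (x = +23 mm); at their mouths lips 4 mm high catch the collars of tight knobs. Drawn 60 mm along own -x it is clear of studs and wings and can be lifted.
- bar_rib (a point): Middle, for gripping, of the dark rib on the bar: rib 16 mm thick (own x), 50 mm long (own y), its top 13 mm above this point; this point is 36 mm above the bar's underside, above the bar's centre.
- bar_left_end (a point): Centre of the underside of the bar's end at own +y, 100 mm from the bar's origin.
- bar_right_end (a point): Centre of the underside of the bar's end at own -y, 100 mm from the bar's origin.
- board: Sheet of brown corrugated cardboard, fixed flat on the bench: 270 (own x) x 357 (own y) x 8 mm. Origin: centre of its underside.
- bearing: Bystander: loose ball bearing lying flat, 47 mm diameter, 14 mm high, on the bench behind the jig; origin under its centre.
- gear: Bystander: loose gear wheel lying flat, 66 mm diameter, 16 mm high, behind the jig; origin under its centre.
- spark_plug: Bystander: loose spark plug lying at the left end of the jig, 77 mm long, 19 mm thick; origin under its centre.

How it is judged:
On the way, in this order (a step that is already met when the one before it is completed fails the run):
1. both knobs are slackened clear of the lips (each 0.9 rad or more from tight) (value of joint each of knob_a, knob_b above 0.9 rad), for 0.1 s.
2. the bar is drawn out of the clamps, at least 50 mm from its place (horizontal distance between clamp_bar and jig above 0.05 m), for 0.1 s.
At the end, for the whole second after the job is handed in: The bar lies still and flat on the cardboard, rib up (within 0.08 rad), both its ends over the sheet (within 3 mm of its edges) and less than 6 mm above it; both knobs are still slack, 0.9 rad or more from tight (all of step 1 and x of bar_left_end in the frame of board between -0.138 and 0.138 m and y of bar_left_end in the frame of board between -0.18 and 0.18 m and z of each of bar_left_end, bar_right_end in the frame of board below 0.014 m and x of bar_right_end in the frame of board between -0.138 and 0.138 m and y of bar_right_end in the frame of board between -0.18 and 0.18 m and angle between clamp_bar's own z axis and vertical below 0.08 rad and linear speed of clamp_bar below 0.02 m/s); the robot touches nothing.
It fails at once if the bar is forced out (over 20 mm) while a knob is less than 0.7 rad slack (distance of clamp_bar from where it was at the start of the episode above 0.02 m and value of joint any of knob_a, knob_b below 0.7 rad).
It fails at once if the bar is dropped: out of the fingers with its underside more than 60 mm above the bench (height (world z) of clamp_bar above 0.06 m and contact force between the fingers and clamp_bar below 0.01 N).
It fails at once if a bystander (bearing, gear, spark plug) is moved more than 30 mm (distance of any of bearing, gear, spark_plug from where it was at the start of the episode above 0.03 m).
It also fails if it takes over 58 s, if anything falls off the work surface, if the arm or the gripper's body presses on something with over 40 N, if the wrist force passes 120 N, or if a joint passes its speed limit or range.

ROBOT

A 6-joint arm with a two-finger parallel gripper is mounted at the origin on a cart in front of the work surface, level with it; the furniture and walls round the work are solid. World frame = base frame: x ahead of the robot, y to its left, z up, the work surface at z = 0. Lengths are in m, angles in rad, forces in N, time in s.
With the tool pointing down it reaches from about 0.3 to 1 m from the base axis. Payload 5.1 kg.
Tool frame: the origin (TCP) lies midway between the tips of the shut fingers; the grasp point (between the pads) lies ctrl.hold_point_z behind it (ctrl.hold_point_z is the distance from the TCP to the grasp point, in m); z points along the fingers, y is the line along which they close (so a half turn about z gives the same grasp; the last joint's range is limited). The gripper opens to 95 mm and grips with 3 to 60 N. Pads are 20 mm wide; open, the fingers measure 119 mm over their backs; the gripper's body (75 mm by 180 mm) begins 59 mm behind the grasp point.
Start: joints at [1.251, 0.124, 1.65, -0, 1.367, -0.083], TCP at [0.153, 0.632, 0.215] pointing down, gripper open.
Joint ranges: [-2.61, 2.61], [-1.02, 2.33], [0.03, 2.71], [-1.35, 4.49], [0.32, 2.68], [-2.91, 2.91]. Speed limits (rad/s): [2.57, 2.57, 3.14, 3.14, 3.14, 3.14].

INTERFACE

Orientations are given as a unit quaternion [w, x, y, z].
In Python, from plant import telemetry, camera, get_calibration, ctrl gives the robot as it stands. The module is installed in compiled form; this text tells all that it offers.
- The arm moves only by the tool servo_tool, never from a script. Its argument "plan" is a list that holds one entry, the list of rows, each a list of 7 numbers: the shift along the tool's x, y, z in mm, then the turn, a rotation vector about the tool's x, y, z in degrees, then the opening, from 0 (shut) to 1 (fully open). In form: [[[dx, dy, dz, wx, wy, wz, grip], ...]]. A call has 1 to 8 rows; each row is the pose to reach, as a shift and turn from the pose commanded when the call began, along the tool's axes at that moment; what a row does not reach only later rows make up. A row lasts 1/10 s, in which the tool goes at most 50 mm and 8.59 degrees, less where a joint would pass 70% of its speed; a pose out of reach is approached as far as the arm can. A call with a gripper value outside its range is refused whole. The fingers move at their own pace and stop on an object; "squeeze" is the grip in N (left out, the last holds). Time passes only in rows, so rows that repeat a pose let the fingers close. It gives the time, the measured TCP pose, the force, the opening and the grip force at its end, in the units of the state.
- telemetry.state(): the state, without advancing time (a new reading comes with each control period).
- camera(name): name is "side" or "top"; returns the picture (480x640x3 uint8, red, green, blue); there is no depth.
- get_calibration(name): a dict with "camera_matrix" (3x3 intrinsics, pixels), "pose" (4x4, takes a point from camera to world coordinates). Camera axes: x right, y down, z forward; pixel columns grow to the right and rows downward; lengths in m; the calibration is good to about 2 mm. A picture is of the moment at which its call begins. get_calibration takes no time and is no camera call.
- ctrl.sign_off(): hands the job in; it is judged then, once.
The state is a dict: "clock": time; "joint_positions": joint angles; "joint_velocities": joint speeds; "effort": joint torques, N m; "tool_pos": TCP position; "orientation": TCP orientation; "contact_force": force on the tool from outside, world axes, zero at the start; "moment": the same for the moment, N m; "finger_gap": finger opening in m; "grasp_force": force on a finger pad.
Only numpy, scipy, OpenCV 4.12 (cv2) and the standard library are available. Lean on these libraries where they do the work, as an engineer would, in place of code of your own. Each camera call takes 0.05 s, during which the arm holds its last target. There are 200 camera calls.

## Working session

There is one attempt and no reset: what is moved stays moved. The work goes in short steps, Python scripts to look and compute and a tool call to move; the robot and the scene stay as the last step left them, time stands still between calls to the robot, and variables do not carry over. Pictures are saved under pics/ and viewed, at most 13 in all, crops included, and the job is handed in when it is done.

Besides the shell and the picture viewer there is one more tool, called after "Emit:" by a JSON object that holds its "api" and its "payload". servo_tool: Moves the arm, as the interface text tells. Its arguments: {"type":"object","properties":{"plan":{"type":"array","items":{"type":"array","items":{"type":"array","items":{"type":"number"}}}},"squeeze":{"type":"number"}},"required":["plan"]}

```bash
mkdir -p pics; python3 - <<'E'
from plant import telemetry, camera, get_calibration, ctrl
import cv2
for n in("top","side"):
    cv2.imwrite(f"pics/{n}0.png",camera(n)[:,:,::-1]); c=get_calibration(n); print(n,c["camera_matrix"],c["pose"])
print(telemetry.state(),ctrl.hold_point_z)
E
```

```text
top [[614.40307633   0.         324.20773421]
 [  0.         614.40307633 240.24630111]
 [  0.           0.           1.        ]] [[ 0.06648835 -0.97157502  0.22720318  0.29429045]
 [-0.99777688 -0.06577693  0.01070985  0.04377639]
 [ 0.0045393  -0.22741016 -0.97378849  1.55757842]
 [ 0.          0.          0.          1.        ]]
side [[452.14693807   0.         318.51404557]
 [  0.         452.14693807 240.66764597]
 [  0.           0.           1.        ]] [[-0.92026379 -0.1960592   0.33863749  0.28190166]
 [-0.39117512  0.48268575 -0.78357928  0.82811325]
 [-0.00982757 -0.8535662  -0.5208917   0.57489845]
 [ 0.          0.          0.          1.        ]]
{'clock': 0.1, 'joint_positions': array([ 1.25137770e+00,  1.24450762e-01,  1.65156187e+00, -3.15305996e-05,
        1.36749594e+00, -8.26152199e-02]), 'joint_velocities': array([ 0.00053732, -0.00270746, -0.00435359, -0.00066259, -0.00091243,
        0.00044094]), 'effort': array([ 1.06047468e-03, -4.18877041e+01, -3.61100256e+01,  7.78098917e-02,
        4.61060135e-02, -3.97425606e-05]), 'tool_pos': array([0.1523474 , 0.63128379, 0.21348849]), 'orientation': array([-1.76145357e-04,  1.18122025e-01,  9.92998625e-01, -9.41753617e-04]), 'contact_force': array([ 0.44660715, -0.38138059, -0.18125557]), 'moment': array([ 0.02963726,  0.05561405, -0.03887961]), 'grasp_force': 0.0, 'finger_gap': 0.09497694796988011} 0.0188
```

View pics/top0.png

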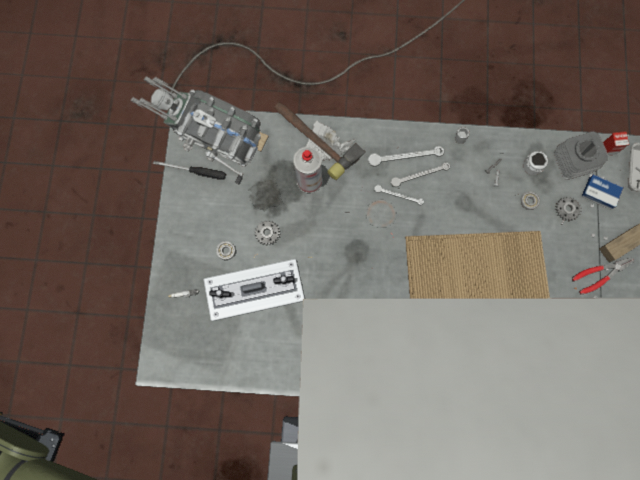

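View pics/side0.png

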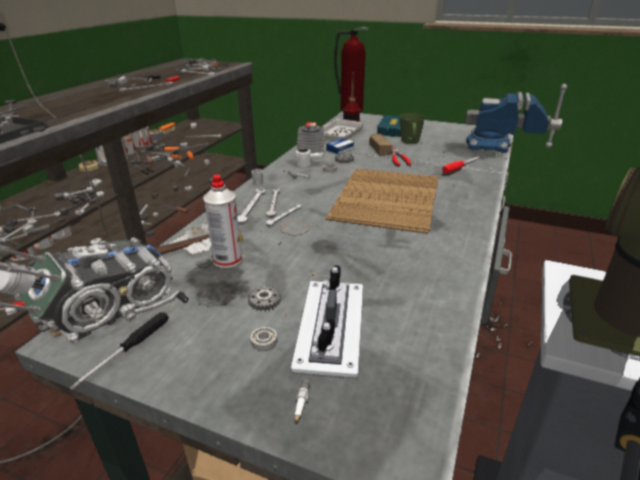

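```bash
cat > h.py <<'E'
import numpy as np,cv2
from plant import telemetry, camera, get_calibration, ctrl
def ray(n,uv,z):
    c=get_calibration(n);T=c["pose"];d=T[:3,:3]@np.linalg.solve(c["camera_matrix"],[uv[0],uv[1],1.]);o=T[:3,3]
    return o+d*(z-o[2])/d[2]
def proj(n,p):
    c=get_calibration(n);T=c["pose"];q=c["camera_matrix"]@(T[:3,:3].T@(np.array(p,float)-T[:3,3]));return q[:2]/q[2]
E
python3 - <<'E'
from h import *
t=cv2.imread("pics/top0.png");s=cv2.imread("pics/side0.png")
a=cv2.resize(t[250:330,160:310],None,fx=5,fy=5,interpolation=cv2.INTER_CUBIC)
b=cv2.resize(s[255:385,280:375],None,fx=4.6,fy=4.6,interpolation=cv2.INTER_CUBIC)
cv2.imwrite("pics/t1.png",a[:,:750]);cv2.imwrite("pics/s1.png",b)
# plate in top
m=(t.min(2)>215).astype(np.uint8);m[:255]=0;m[325:]=0;m[:,:195]=0;m[:,310:]=0
P=np.argwhere(m)[:,::-1].astype(np.float32)
box=cv2.boxPoints(cv2.minAreaRect(P))
for z in(.008,.012):
    q=np.array([ray("top",p,z) for p in box]);print(z,box.tolist(),q.round(4).tolist(),q.mean(0),np.linalg.norm(np.diff(q,axis=0),axis=1))
# board
for n,im in(("top",t),("side",s)):
    h=cv2.cvtColor(im,cv2.COLOR_BGR2HSV);m=cv2.inRange(h,(8,70,90),(25,255,255))
    m[:160]=0 
    k,l,st,_=cv2.connectedComponentsWithStats(m);i=1+np.argmax(st[1:,4]);print(n,st[i])
    c=cv2.findContours((l==i).astype(np.uint8),0,2)[0];c=max(c,key=len)
    ap=cv2.approxPolyDP(cv2.convexHull(c),4,True)[:,0];
    for p in ap: print(p,ray(n,p,.008).round(3))
E
```

```text
0.008 [[202.44850158691406, 279.1893310546875], [294.47235107421875, 258.91290283203125], [303.3729248046875, 299.30767822265625], [211.34906005859375, 319.5841064453125]] [[0.5331, 0.3638, 0.008], [0.6015, 0.1338, 0.008], [0.499, 0.1033, 0.008], [0.4325, 0.3301, 0.008]] [0.51652226 0.23273897 0.008     ] [0.23993112 0.1069551  0.23637617]
0.012 [[202.44850158691406, 279.1893310546875], [294.47235107421875, 258.91290283203125], [303.3729248046875, 299.30767822265625], [211.34906005859375, 319.5841064453125]] [[0.5325, 0.363, 0.012], [0.6007, 0.1336, 0.012], [0.4985, 0.1031, 0.012], [0.4321, 0.3293, 0.012]] [0.5159486 0.2322512 0.012    ] [0.23931177 0.10667902 0.235766  ]
top [ 406  231  143   67 8782]
[539 231] [ 0.718 -0.495  0.008]
[548 297] [ 0.547 -0.516  0.008]
[410 297] [ 0.523 -0.166  0.008]
[406 237] [ 0.679 -0.15   0.008]
side [ 326  169  112   64 5238]
[326 217] [ 0.679 -0.142  0.008]
[356 169] [ 0.712 -0.481  0.008]
[437 177] [ 0.458 -0.513  0.008]
[427 232] [ 0.418 -0.164  0.008]
```

View pics/t1.png

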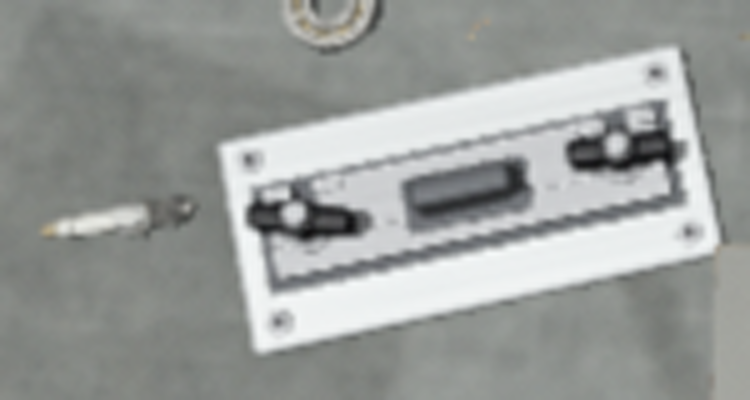

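View pics/s1.png

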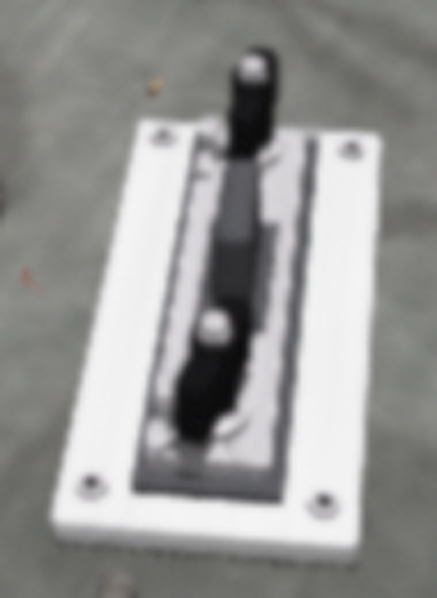

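The top view shows the stud caps at about (218.8,292.6) and (283.4,279.0). In the side view they are at (326.3,326.1) and (334.8,269.3). The rib lies between the wings, and the cardboard is to the right. Next I triangulate these points.

```bash
cat >> h.py <<'E'
def tri(u,v):
    A=[];b=[]
    for n,p in(("top",u),("side",v)):
        o=get_calibration(n)["pose"][:3,3];d=ray(n,p,0)-o;d/=np.linalg.norm(d);M=np.eye(3)-np.outer(d,d);A.append(M);b.append(M@o)
    return np.linalg.lstsq(np.vstack(A),np.hstack(b),rcond=None)[0]
def tool(): # tool axes
    from scipy.spatial.transform import Rotation as R
    s=telemetry.state();q=s["orientation"];return s["tool_pos"],R.from_quat([q[1],q[2],q[3],q[0]]).as_matrix()
def delta(p,psi):
    "shift mm in tool axes to world p, and turn about tool z so that tool y has yaw psi(deg)"
    t,M=tool();a=np.degrees(np.arctan2(M[1,1],M[0,1]));w=(psi-a+90)%180-90
    return (M.T@(np.array(p)-t)*1e3).round(1),"turn z",(-w).round(1),"y yaw",a.round(1)
E
python3 - <<'E'
from h import *
L=tri((218.8,292.6),(326.3,326.1));Rr=tri((283.4,279),(334.8,269.3))
print(L,Rr,np.linalg.norm(L-Rr),(L+Rr)/2)
d=L-Rr;print("jig y yaw",np.degrees(np.arctan2(d[1],d[0])))
C=lambda x,y:(160+x/5-.4,250+y/5-.4)
t=cv2.imread("pics/top0.png")
# black wing pixels by crop, on plane z=.069
for nm,(x0,x1,y0,y1) in dict(L=(207,236,287,300),R=(271,300,273,286)).items():
    m=(t[y0:y1,x0:x1].max(2)<60);p=np.argwhere(m)[:,::-1]+[x0,y0]
    w=np.array([ray("top",q,.06)[:2] for q in p]);c=w.mean(0);u,s,v=np.linalg.svd(w-c);print(nm,len(p),c,np.degrees(np.arctan2(v[0,1],v[0,0]))%180,np.ptp((w-c)@v.T,axis=0))
cn=((L+Rr)/2);print(delta([*L[:2],.12],10))
E
```

```text
[0.49404728 0.30815755 0.06743559] [0.53849811 0.15370426 0.06912013] 0.16073123859910346 [0.51627269 0.23093091 0.06827786]
jig y yaw 106.05553640245235
L 47 [0.49180538 0.30167699] 87.94137987506944 [0.05011076 0.01542061]
R 59 [0.53607279 0.14963308] 99.80302202919117 [0.04880742 0.01585953]
(array([-408. , -233.8,   93.9]), 'turn z', np.float64(66.4), 'y yaw', np.float64(76.4))
```

```bash
python3 -c "
from h import *
print(delta([.494,.308,.13],-2))"
```

```text
(array([-408. , -234. ,   83.9]), 'turn z', np.float64(78.4), 'y yaw', np.float64(76.4))
```

Emit:
{"api": "servo_tool", "payload": {"plan": [[[-408,-234,84,0,0,78.4,1],[-408,-234,84,0,0,78.4,1],[-408,-234,84,0,0,78.4,1],[-408,-234,84,0,0,78.4,1],[-408,-234,84,0,0,78.4,1],[-408,-234,84,0,0,78.4,1],[-408,-234,84,0,0,78.4,1],[-408,-234,84,0,0,78.4,1]]], "squeeze": 15}}

```text
clock: 0.9
tool_pos: [0.4395, 0.3595, 0.1437]
orientation: [-0.0, 0.66, 0.751, -0.0]
contact_force: [1.3, 0.8, -0.1]
finger_gap: 0.0954
grasp_force: 0.0
```

```bash
python3 -c "
from h import *
print(tool()[0],delta([.494,.308,.13],-2))"
```

```text
[0.43948049 0.3595073  0.14366071] (array([-58. ,  47.5,  13.7]), 'turn z', np.float64(9.3), 'y yaw', np.float64(7.3))
```

Emit:
{"api": "servo_tool", "payload": {"plan": [[[-58,47.5,14,0,0,9.3,1],[-58,47.5,14,0,0,9.3,1],[-58,47.5,14,0,0,9.3,1],[-58,47.5,14,0,0,9.3,1]]]}}

```text
clock: 1.3
tool_pos: [0.4931, 0.3099, 0.1298]
orientation: [-0.0, 0.717, 0.697, -0.001]
contact_force: [-0.2, 0.9, -0.0]
finger_gap: 0.0952
grasp_force: 0.0
```

```bash
python3 -c "
from h import *
print(tool()[0],delta([.494,.308,.042],-2))
import cv2
t=camera('top');s=camera('side');cv2.imwrite('pics/c2.png',np.hstack([cv2.resize(t[200:360,160:320],(400,400)),cv2.resize(s[200:400,240:440],(400,400))])[:,:,::-1])"
```

```text
[0.49312116 0.3098587  0.12976723] (array([-1.8,  1.1, 87.8]), 'turn z', np.float64(0.3), 'y yaw', np.float64(-1.7))
```

View pics/c2.png

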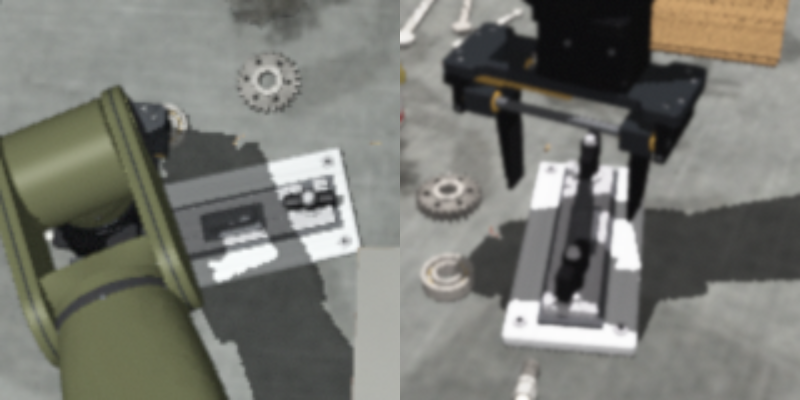

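The gripper straddles the left wing, with a finger on either side and the bearing clear. I descend and close.

Emit:
{"api": "servo_tool", "payload": {"plan": [[[-1.5,1,45,0,0,0,1],[-1.5,1,70,0,0,0,1],[-1.5,1,88,0,0,0,1],[-1.5,1,88,0,0,0,0.3],[-1.5,1,88,0,0,0,0],[-1.5,1,88,0,0,0,0],[-1.5,1,88,0,0,0,0],[-1.5,1,88,0,0,0,0]]], "squeeze": 15}}

```text
clock: 2.2
tool_pos: [0.4951, 0.3091, 0.0436]
orientation: [0.0, 0.717, 0.697, 0.001]
contact_force: [-0.3, -0.7, 0.8]
finger_gap: 0.0604
grasp_force: 0.0
```

Emit:
{"api": "servo_tool", "payload": {"plan": [[[0,0,0,0,0,0,0],[0,0,0,0,0,0,0],[0,0,0,0,0,0,0]]]}}

```text
clock: 2.5
tool_pos: [0.4944, 0.3086, 0.0424]
orientation: [-0.0, 0.717, 0.697, 0.0]
contact_force: [-0.5, -0.0, 0.2]
finger_gap: 0.0364
grasp_force: 0.0
```

```bash
python3 -c "
from h import *
print(tool()[0],telemetry.state()['moment'],delta([.494,.308,.042],-2))"
```

```text
[0.49442193 0.30856825 0.04240929] [-0.13325873  0.03630544  0.02078111] (array([-0.6, -0.4,  0.4]), 'turn z', np.float64(0.4), 'y yaw', np.float64(-1.6))
```

Fingers move at about 80 mm/s. I close them fully, then test with +6° about tool z (clockwise).

Emit:
{"api": "servo_tool", "payload": {"plan": [[[0,0,0,0,0,0,0],[0,0,0,0,0,0,0],[0,0,0,0,0,0,0],[0,0,0,0,0,0,0],[0,0,0,0,0,0,0]]]}}

```text
clock: 3.0
tool_pos: [0.4935, 0.3086, 0.0422]
orientation: [-0.001, 0.717, 0.697, -0.001]
contact_force: [-5.7, 0.0, 4.2]
finger_gap: 0.019
grasp_force: 15.0
```

```bash
python3 -c "
from h import *
print(tool()[0],telemetry.state()['moment'],telemetry.state()['contact_force'],delta([.494,.308,.042],-2))"
```

```text
[0.49354509 0.30857825 0.04221872] [-0.16637894  1.01953385  0.01497967] [-5.65676651  0.04541351  4.23830672] (array([-0.6,  0.5,  0.2]), 'turn z', np.float64(0.4), 'y yaw', np.float64(-1.6))
```

Emit:
{"api": "servo_tool", "payload": {"plan": [[[0,0,0,0,0,3,0],[0,0,0,0,0,6,0],[0,0,0,0,0,6,0]]]}}

```text
clock: 3.3
tool_pos: [0.4934, 0.3086, 0.0426]
orientation: [-0.001, 0.753, 0.658, -0.001]
contact_force: [-6.9, -0.7, 6.0]
finger_gap: 0.0187
grasp_force: 15.0
```

```bash
python3 -c "
from h import *
print(tool()[0],telemetry.state()['moment'],telemetry.state()['contact_force'],delta([.494,.308,.042],-2))"
```

```text
[0.49344158 0.3086223  0.04256277] [-0.20316359  1.29695008  0.07934678] [-6.92515124 -0.74997419  6.04399443] (array([-0.5,  0.6,  0.6]), 'turn z', np.float64(-5.7), 'y yaw', np.float64(-7.7))
```

Emit:
{"api": "servo_tool", "payload": {"plan": [[[0,-0.5,-0.9,0,0,8,0],[0,-1,-1.4,0,0,16,0],[0,-1,-1.9,0,0,24,0],[0,-1,-2.4,0,0,32,0],[0,-1,-2.4,0,0,32,0]]]}}

```text
clock: 3.8
tool_pos: [0.4927, 0.3089, 0.0449]
orientation: [-0.0, 0.905, 0.425, -0.001]
contact_force: [-5.4, -0.1, 4.9]
finger_gap: 0.0187
grasp_force: 15.0
```

```bash
python3 -c "
from h import *
print(tool()[0],telemetry.state()['moment'],telemetry.state()['contact_force'],delta([.494,.308,.042],-2))
import cv2
t=camera('top');s=camera('side');cv2.imwrite('pics/c3.png',cv2.resize(s[230:370,260:400],(560,560),interpolation=2)[:,:,::-1])"
```

```text
[0.49267337 0.30888989 0.04485211] [-0.0659876   1.16957812 -0.06618855] [-5.44629129 -0.07218486  4.86809533] (array([0.2, 1.6, 2.8]), 'turn z', np.float64(-37.8), 'y yaw', np.float64(-39.8))
```

View pics/c3.png

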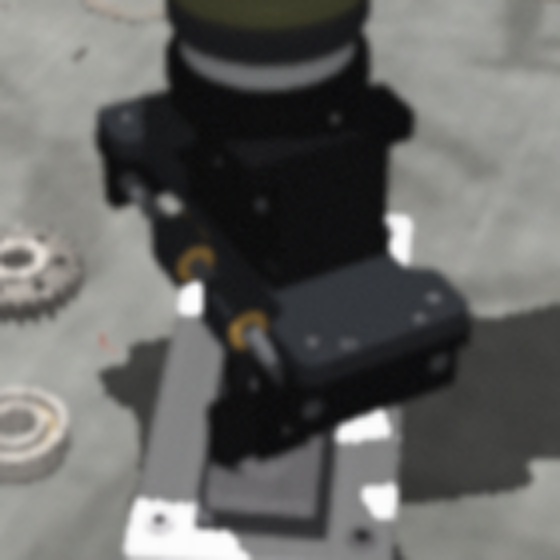

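Emit:
{"api": "servo_tool", "payload": {"plan": [[[-0.6,-0.8,-0.6,0,0,8,0],[-0.6,-0.8,-1.1,0,0,16,0],[-0.6,-0.8,-1.7,0,0,24,0],[-0.6,-0.8,-2.3,0,0,32,0],[-0.6,-0.8,-2.8,0,0,40,0],[-0.6,-0.8,-2.8,0,0,40,0]]]}}

```text
clock: 4.5
tool_pos: [0.4921, 0.3096, 0.0477]
orientation: [-0.001, 0.996, 0.09, -0.0]
contact_force: [-4.6, 2.4, 2.2]
finger_gap: 0.0185
grasp_force: 15.0
```

```bash
python3 -c "
from h import *
print(tool()[0],telemetry.state()['moment'],telemetry.state()['contact_force'],delta([.5385,.1537,.13],8))"
```

```text
[0.49208464 0.30959595 0.04769239] [ 0.39519433  1.00063623 -0.06225373] [-4.57842925  2.395363    2.21514097] (array([ 17.7, 161.6, -82.6]), 'turn z', np.float64(-87.7), 'y yaw', np.float64(-79.7))
```

Emit:
{"api": "servo_tool", "payload": {"plan": [[[0,0,0,0,0,0,1],[0,0,0,0,0,0,1],[0,0,0,0,0,0,1],[0,0,-1,0,0,0,1],[0,0,-45,0,0,0,1],[0,0,-85,0,0,0,1],[0,0,-85,0,0,0,1]]]}}

```text
clock: 5.2
tool_pos: [0.4966, 0.3107, 0.14]
orientation: [-0.002, 0.996, 0.091, 0.006]
contact_force: [0.1, 0.1, 1.8]
finger_gap: 0.0692
grasp_force: 0.0
```

```bash
python3 -c "
from h import *
print(tool()[0],telemetry.state()['moment'],telemetry.state()['contact_force'],delta([.5385,.1537,.13],8))"
```

```text
[0.496641   0.31072813 0.14003414] [-0.09543099  0.14434087  0.023155  ] [0.10297568 0.13295689 1.80796658] (array([ 12.7, 162. ,   9.6]), 'turn z', np.float64(-87.6), 'y yaw', np.float64(-79.6))
```

Emit:
{"api": "servo_tool", "payload": {"plan": [[[12.7,162,0,0,0,-87.6,1],[12.7,162,0,0,0,-87.6,1],[12.7,162,0,0,0,-87.6,1],[12.7,162,0,0,0,-87.6,1],[12.7,162,0,0,0,-87.6,1],[12.7,162,0,0,0,-87.6,1],[12.7,162,0,0,0,-87.6,1],[12.7,162,0,0,0,-87.6,1]]]}}

```text
clock: 6.0
tool_pos: [0.534, 0.1513, 0.132]
orientation: [0.0, 0.78, 0.626, -0.0]
contact_force: [-0.2, 0.2, 0.5]
finger_gap: 0.095
grasp_force: 0.0
```

Emit:
{"api": "servo_tool", "payload": {"plan": [[[0,0,0,0,0,-8,1],[0,0,0,0,0,-16,1],[0,0,0,0,0,-19,1],[0,0,0,0,0,-19,1]]]}}

```text
clock: 6.4
tool_pos: [0.5339, 0.1515, 0.132]
orientation: [-0.0, 0.668, 0.744, -0.0]
contact_force: [-0.0, -0.0, 0.3]
finger_gap: 0.095
grasp_force: 0.0
```

```bash
python3 -c "
from h import *
print(tool()[0],delta([.5385,.1537,.042],8),delta([.494,.308,.042],106))
s=camera('side');cv2.imwrite('pics/c4.png',cv2.resize(s[230:370,260:400],(560,560),interpolation=2)[:,:,::-1])"
```

```text
[0.53394534 0.15150658 0.13201598] (array([ 1.7,  4.8, 90. ]), 'turn z', np.float64(-1.9), 'y yaw', np.float64(6.1)) (array([159.9, -23. ,  90. ]), 'turn z', np.float64(80.1), 'y yaw', np.float64(6.1))
```

View pics/c4.png

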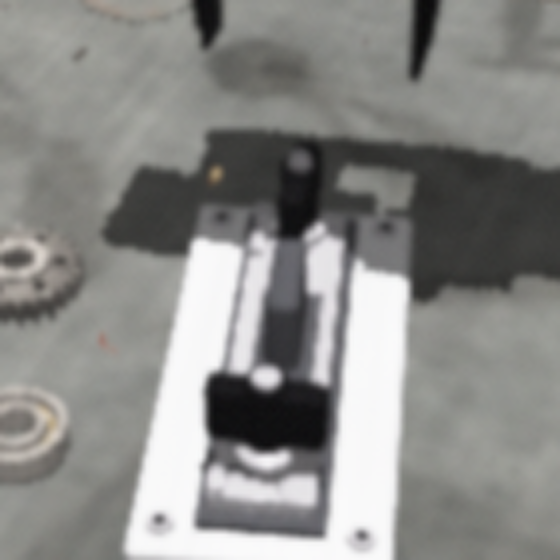

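The left wing has turned about 80° clockwise, so it is the left-hand thread. The right knob should then slacken anticlockwise, and I grip it next.

Emit:
{"api": "servo_tool", "payload": {"plan": [[[1.9,3.5,45,0,0,-2,0.8],[1.9,3.5,70,0,0,-2,0.5],[1.9,3.5,90,0,0,-2,0.4],[1.9,3.5,90,0,0,-2,0],[1.9,3.5,90,0,0,-2,0],[1.9,3.5,90,0,0,-2,0],[1.9,3.5,90,0,0,-2,0],[1.9,3.5,90,0,0,-2,0]]], "squeeze": 15}}

```text
clock: 7.25
tool_pos: [0.5382, 0.1542, 0.0439]
orientation: [0.001, 0.655, 0.756, 0.001]
contact_force: [0.7, -0.0, -0.7]
finger_gap: 0.0364
grasp_force: 0.0
```

Emit:
{"api": "servo_tool", "payload": {"plan": [[[0,0,0,0,0,0,0],[0,0,0,0,0,0,0],[0,0,0,0,0,0,0],[0,0,0,0,0,0,0]]]}}

```text
clock: 7.65
tool_pos: [0.5383, 0.1542, 0.043]
orientation: [0.001, 0.655, 0.756, 0.001]
contact_force: [3.0, 0.4, -0.7]
finger_gap: 0.0184
grasp_force: 15.0
```

Emit:
{"api": "servo_tool", "payload": {"plan": [[[0,0,0,0,0,-3,0],[0,0,-0.4,0,0,-6,0],[0,0,-0.4,0,0,-6,0]]]}}

```text
clock: 7.95
tool_pos: [0.5385, 0.1542, 0.0435]
orientation: [0.001, 0.615, 0.789, 0.001]
contact_force: [4.8, 0.7, -1.4]
finger_gap: 0.0182
grasp_force: 15.0
```

```bash
python3 -c "
from h import *
print(tool()[0],telemetry.state()['moment'],telemetry.state()['contact_force'],delta([.5385,.1537,.042],8))"
```

```text
[0.53852284 0.15417403 0.04346501] [ 0.05103429 -0.82662743 -0.0409703 ] [ 4.78173706  0.69116903 -1.3554638 ] (array([-0.5, -0.1,  1.5]), 'turn z', np.float64(6.1), 'y yaw', np.float64(14.1))
```

Emit:
{"api": "servo_tool", "payload": {"plan": [[[0,0.5,-0.6,0,0,-8,0],[0,0.8,-1.1,0,0,-16,0],[0,0.8,-1.7,0,0,-24,0],[0,0.8,-2.3,0,0,-32,0],[0,0.8,-2.8,0,0,-40,0],[0,0.8,-3.4,0,0,-48,0],[0,0.8,-4,0,0,-56,0],[0,0.8,-4,0,0,-56,0]]]}}

```text
clock: 8.75
tool_pos: [0.54, 0.1554, 0.0475]
orientation: [0.002, 0.172, 0.985, 0.002]
contact_force: [6.9, 5.2, -3.2]
finger_gap: 0.0187
grasp_force: 15.0
```

Emit:
{"api": "servo_tool", "payload": {"plan": [[[0,0,-0.6,0,0,-8,0],[0,0,-1.2,0,0,-16,0],[0,0,-1.2,0,0,-16,0],[0,0,-1.2,0,0,-16,1],[0,0,-1.2,0,0,-16,1],[0,0,-1.2,0,0,-16,1],[0,0,-45,0,0,-16,1],[0,0,-85,0,0,-16,1]]]}}

```text
clock: 9.55
tool_pos: [0.5363, 0.1537, 0.1311]
orientation: [-0.003, 0.034, 0.999, -0.001]
contact_force: [0.7, -0.4, 1.0]
finger_gap: 0.0531
grasp_force: 0.0
```

```bash
python3 -c "
from h import *
print(tool()[0],telemetry.state()['moment'],telemetry.state()['contact_force'],delta([.5165,.231,.13],16.1))"
```

```text
[0.53627736 0.15367273 0.13111901] [ 0.00885657 -0.04603422  0.0075137 ] [ 0.70599016 -0.44482575  0.95594592] (array([25. , 75.8,  1.1]), 'turn z', np.float64(70.0), 'y yaw', np.float64(86.1))
```

Emit:
{"api": "servo_tool", "payload": {"plan": [[[25,75.8,0,0,0,70,1],[25,75.8,0,0,0,70,1],[25,75.8,0,0,0,70,1],[25,75.8,0,0,0,70,1],[25,75.8,0,0,0,70,1],[25,75.8,0,0,0,70,1],[25,75.8,0,0,0,70,1],[25,75.8,0,0,0,70,1]]]}}

```text
clock: 10.35
tool_pos: [0.5176, 0.2311, 0.1315]
orientation: [-0.0, 0.59, 0.808, -0.001]
contact_force: [-0.4, 0.0, 0.9]
finger_gap: 0.0948
grasp_force: 0.0
```

Emit:
{"api": "servo_tool", "payload": {"plan": [[[0,0,0,0,0,1,1],[0,0,0,0,0,1,1],[0,0,0,0,0,1,1]]]}}

```text
clock: 10.65
tool_pos: [0.518, 0.2313, 0.1318]
orientation: [-0.0, 0.593, 0.805, -0.0]
contact_force: [0.3, 0.0, -0.2]
finger_gap: 0.0949
grasp_force: 0.0
```

```bash
python3 -c "
from h import *
print(tool()[0],delta([.5163,.231,.040],16.1))
s=camera('side');cv2.imwrite('pics/c5.png',cv2.resize(s[230:370,260:400],(560,560),interpolation=2)[:,:,::-1])"
```

```text
[0.51804425 0.23134816 0.1317583 ] (array([ 0.2, -1.7, 91.8]), 'turn z', np.float64(1.1), 'y yaw', np.float64(17.2))
```

View pics/c5.png

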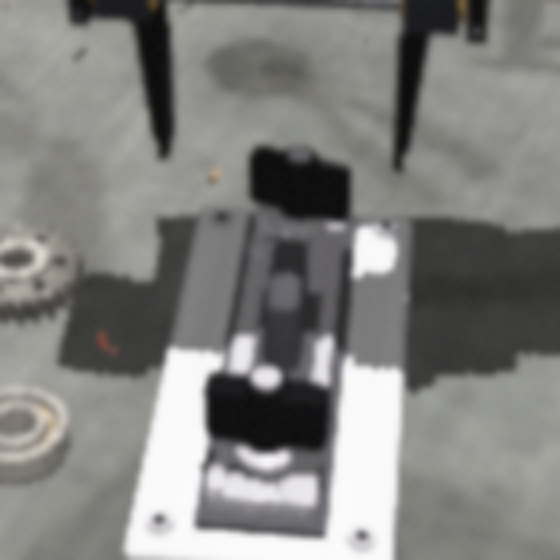

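Both wings now stand across the bar. Next I grip the rib.

Emit:
{"api": "servo_tool", "payload": {"plan": [[[0.2,-1.7,45,0,0,1,0.8],[0.2,-1.7,75,0,0,1,0.5],[0.2,-1.7,94,0,0,1,0.4],[0.2,-1.7,94,0,0,1,0],[0.2,-1.7,94,0,0,1,0],[0.2,-1.7,94,0,0,1,0],[0.2,-1.7,94,0,0,1,0],[0.2,-1.7,94,0,0,1,0]]], "squeeze": 40}}

```text
clock: 11.5
tool_pos: [0.5175, 0.2315, 0.0393]
orientation: [0.001, 0.601, 0.799, 0.001]
contact_force: [0.3, 0.6, 0.7]
finger_gap: 0.0364
grasp_force: 0.0
```

Emit:
{"api": "servo_tool", "payload": {"plan": [[[0,0,0,0,0,0,0],[0,0,0,0,0,0,0],[0,0,0,0,0,0,0],[0,0,0,0,0,0,0],[0,0,0,0,0,0,0]]]}}

```text
clock: 12.0
tool_pos: [0.5164, 0.2311, 0.0381]
orientation: [-0.0, 0.601, 0.799, -0.0]
contact_force: [-2.0, -0.9, 3.2]
finger_gap: 0.016
grasp_force: 40.0
```

```bash
python3 -c "
from h import *
print(tool()[0],telemetry.state()['moment'],telemetry.state()['contact_force'],delta([.5163,.231,.040],16.1))"
```

```text
[0.51640971 0.23113926 0.03812031] [-0.20342027  0.39039708  0.13870119] [-1.98900743 -0.86847418  3.22999976] (array([-0.1, -0.1, -1.9]), 'turn z', np.float64(0.0), 'y yaw', np.float64(16.1))
```

Emit:
{"api": "servo_tool", "payload": {"plan": [[[0,-4,-0.4,0,0,0,0],[0,-9,-0.4,0,0,0,0],[0,-14,-0.4,0,0,0,0],[0,-14,-0.4,0,0,0,0]]]}}

```text
clock: 12.4
tool_pos: [0.5022, 0.227, 0.0382]
orientation: [-0.0, 0.601, 0.799, -0.0]
contact_force: [-1.5, -0.9, 0.4]
finger_gap: 0.0155
grasp_force: 40.0
```

Emit:
{"api": "servo_tool", "payload": {"plan": [[[0,-8,0,0,0,0,0],[0,-16,0,0,0,0,0],[0,-24,0,0,0,0,0],[0,-32,0,0,0,0,0],[0,-40,0,0,0,0,0],[0,-48,0,0,0,0,0],[0,-56,0,0,0,0,0],[0,-56,0,0,0,0,0]]]}}

```text
clock: 13.2
tool_pos: [0.4479, 0.2114, 0.0379]
orientation: [-0.0, 0.601, 0.799, -0.001]
contact_force: [-0.7, -0.3, -2.4]
finger_gap: 0.0159
grasp_force: 40.0
```

```bash
python3 -c "
from h import *
print(tool()[0],telemetry.state()['moment'],telemetry.state()['contact_force'],delta([.565,-.32,.15],6))
s=camera('side');cv2.imwrite('pics/c6.png',cv2.resize(s[230:370,260:400],(560,560),interpolation=2)[:,:,::-1])"
```

```text
[0.44790371 0.21139362 0.03785662] [-0.1159086   0.04168258  0.06640691] [-0.67371342 -0.25303852 -2.44973916] (array([-543. ,  -35. , -112.1]), 'turn z', np.float64(10.1), 'y yaw', np.float64(16.1))
```

View pics/c6.png

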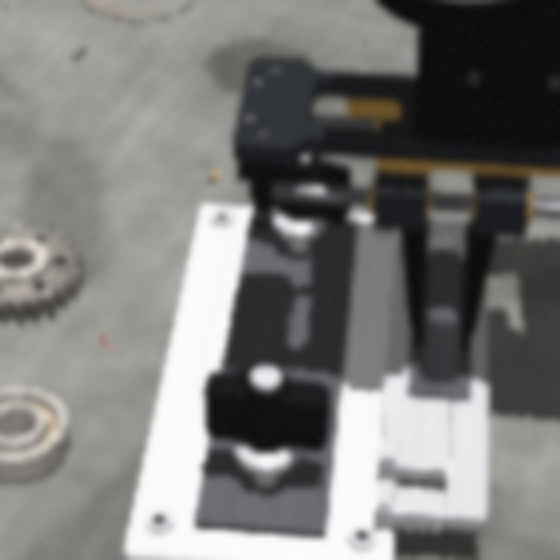

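The bar is out by about 71 mm and clear of the studs. I lift it and carry it across.

Emit:
{"api": "servo_tool", "payload": {"plan": [[[0,0,-10,0,0,0,0],[0,0,-25,0,0,0,0],[0,0,-40,0,0,0,0],[0,0,-55,0,0,0,0],[0,0,-60,0,0,0,0],[0,0,-60,0,0,0,0]]]}}

```text
clock: 13.85
tool_pos: [0.4504, 0.2122, 0.1002]
orientation: [0.001, 0.601, 0.799, 0.001]
contact_force: [-0.3, 0.1, -2.6]
finger_gap: 0.0158
grasp_force: 40.0
```

Emit:
{"api": "servo_tool", "payload": {"plan": [[[-15,-1,0,0,0,0,0],[-45,-3,0,0,0,1,0],[-80,-5,0,0,0,2,0],[-120,-8,0,0,0,3,0],[-160,-11,0,0,0,4,0],[-200,-13,0,0,0,5,0],[-240,-16,0,0,0,5,0],[-280,-18,0,0,0,5,0]]]}}

```text
clock: 14.65
tool_pos: [0.5091, -0.0637, 0.0975]
orientation: [-0.001, 0.636, 0.772, -0.0]
contact_force: [0.5, 0.1, -2.7]
finger_gap: 0.016
grasp_force: 40.0
```

```bash
python3 -c "
from h import *
print(tool()[0],telemetry.state()['contact_force'],delta([.565,-.32,.09],6))"
```

```text
[ 0.50908637 -0.06374258  0.0975212 ] [ 0.48662999  0.08512904 -2.7237695 ] (array([-262.2,    5.6,    7.3]), 'turn z', np.float64(5.1), 'y yaw', np.float64(11.1))
```

Emit:
{"api": "servo_tool", "payload": {"plan": [[[-40,1,0,0,0,1,0],[-80,2,0,0,0,2,0],[-120,3,0,0,0,3,0],[-160,4,0,0,0,4,0],[-200,5,0,0,0,5,0],[-235,6,0,0,0,5,0],[-255,6,0,0,0,5,0],[-262,6,0,0,0,5,0]]]}}

```text
clock: 15.45
tool_pos: [0.5655, -0.32, 0.0972]
orientation: [-0.001, 0.669, 0.743, -0.0]
contact_force: [-0.1, 0.7, -2.2]
finger_gap: 0.0158
grasp_force: 40.0
```

Emit:
{"api": "servo_tool", "payload": {"plan": [[[0,0,0,0,0,0,0],[0,0,0,0,0,0,0],[0,0,0,0,0,0,0]]]}}

```text
clock: 15.75
tool_pos: [0.5657, -0.3167, 0.098]
orientation: [-0.001, 0.668, 0.744, 0.0]
contact_force: [0.3, 0.0, -2.6]
finger_gap: 0.0163
grasp_force: 40.0
```

```bash
python3 -c "
from h import *
print(tool()[0],telemetry.state()['contact_force'],delta([.565,-.32,.028],6),tool()[1][:,2])
s=camera('side');cv2.imwrite('pics/c7.png',cv2.resize(s[100:300,260:500],(720,600),interpolation=2)[:,:,::-1])"
```

```text
[ 0.56568466 -0.31674399  0.09797265] [ 0.3033567   0.01033066 -2.6466602 ] (array([-3.2, -1. , 70. ]), 'turn z', np.float64(0.2), 'y yaw', np.float64(6.2)) [-7.18802482e-04  8.00885543e-04 -9.99999421e-01]
```

View pics/c7.png

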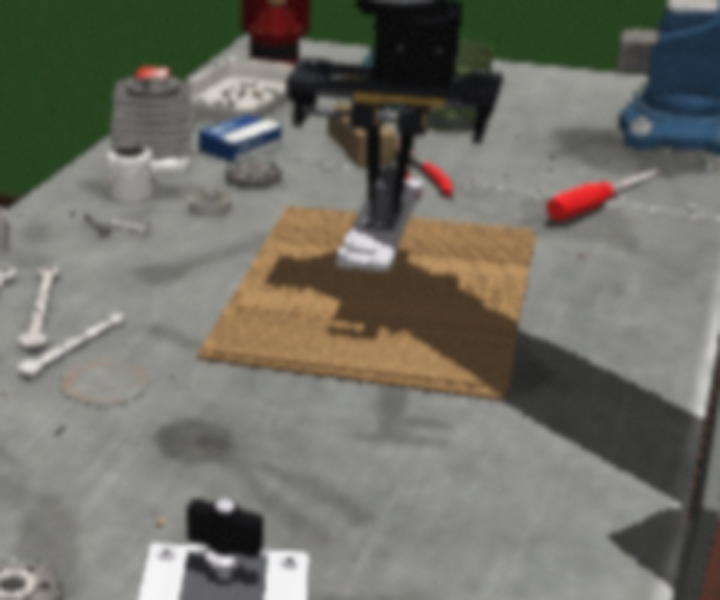

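The bar hangs level over the middle of the cardboard. I lower it gently.

Emit:
{"api": "servo_tool", "payload": {"plan": [[[0,0,20,0,0,0,0],[0,0,40,0,0,0,0],[0,0,55,0,0,0,0],[0,0,65,0,0,0,0],[0,0,68,0,0,0,0],[0,0,70,0,0,0,0],[0,0,71,0,0,0,0],[0,0,71,0,0,0,0]]]}}

```text
clock: 16.6
tool_pos: [0.5664, -0.3185, 0.0281]
orientation: [0.001, 0.669, 0.744, 0.0]
contact_force: [1.2, 0.1, -2.7]
finger_gap: 0.0159
grasp_force: 40.0
```

Emit:
{"api": "servo_tool", "payload": {"plan": [[[0,0,0.5,0,0,0,0],[0,0,0.5,0,0,0,0]]]}}

```text
clock: 16.8
tool_pos: [0.5662, -0.3184, 0.0273]
orientation: [0.0, 0.669, 0.744, 0.0]
contact_force: [0.1, 0.5, -2.4]
finger_gap: 0.0156
grasp_force: 40.0
```

Emit:
{"api": "servo_tool", "payload": {"plan": [[[0,0,0.5,0,0,0,0],[0,0,1,0,0,0,0],[0,0,1.5,0,0,0,0],[0,0,1.5,0,0,0,0]]]}}

```text
clock: 17.2
tool_pos: [0.566, -0.3182, 0.0255]
orientation: [0.0, 0.669, 0.744, -0.0]
contact_force: [0.3, 0.4, -1.9]
finger_gap: 0.0157
grasp_force: 40.0
```

Emit:
{"api": "servo_tool", "payload": {"plan": [[[0,0,0.4,0,0,0,0],[0,0,0.8,0,0,0,0],[0,0,0.8,0,0,0,0]]]}}

```text
clock: 17.5
tool_pos: [0.5661, -0.3183, 0.0255]
orientation: [0.0, 0.669, 0.744, -0.0]
contact_force: [-3.1, 1.9, 6.0]
finger_gap: 0.0156
grasp_force: 40.0
```

Contact is made: force +6 N at TCP z 0.0255, as expected. I release and rise.

Emit:
{"api": "servo_tool", "payload": {"plan": [[[0,0,0,0,0,0,0.6],[0,0,0,0,0,0,0.6],[0,0,0,0,0,0,0.6],[0,0,0,0,0,0,0.6],[0,0,-10,0,0,0,0.6],[0,0,-50,0,0,0,0.6],[0,0,-100,0,0,0,0.6],[0,0,-150,0,0,0,0.6]]]}}

```text
clock: 18.3
tool_pos: [0.5655, -0.3179, 0.1763]
orientation: [-0.0, 0.669, 0.744, -0.0]
contact_force: [0.9, -0.5, -0.1]
finger_gap: 0.0569
grasp_force: 0.0
```

Emit:
{"api": "servo_tool", "payload": {"plan": [[[0,0,0,0,0,0,0.6],[0,0,0,0,0,0,0.6],[0,0,0,0,0,0,0.6]]]}}

```text
clock: 18.6
tool_pos: [0.5652, -0.3177, 0.1733]
orientation: [-0.001, 0.669, 0.744, -0.0]
contact_force: [-0.4, -0.3, -0.4]
finger_gap: 0.0571
grasp_force: 0.0
```

```bash
python3 -c "
from h import *
s=camera('side');cv2.imwrite('pics/c8.png',cv2.resize(s[140:380,240:480],(600,600),interpolation=2)[:,:,::-1])"
```

```text
(no output)
```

View pics/c8.png

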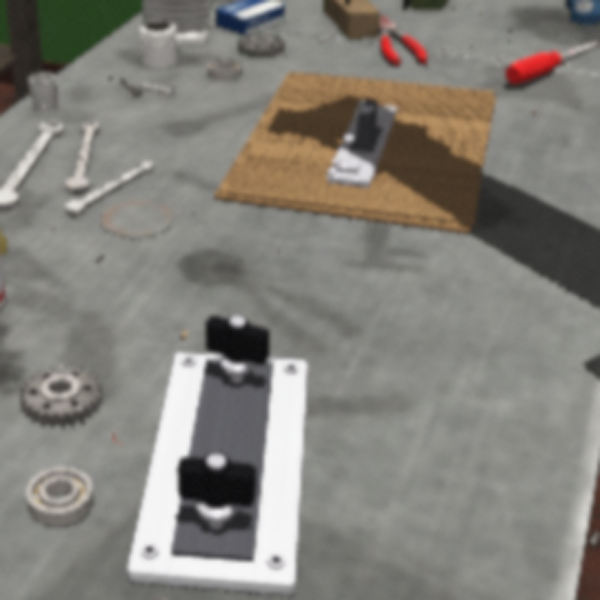

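The bar lies flat with its rib up, wholly on the cardboard. Both wings are slack and the small parts are where they were. I hand in the job.

```bash
python3 -c "
from plant import ctrl
print(ctrl.sign_off())"
```

```text
the job is handed in; nothing more can be done
None
```

I handed the job in at about 18.7 s with both knobs slackened about 80° (left one clockwise, right one anticlockwise) and the bar flat, rib up, on the cardboard; the last picture showed the gear and bearing in place but not the spark plug, and `ctrl.sign_off()` returned no verdict.

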